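Tip the cork heels from the tray into the press bin

TASK

Pick up the aluminium tray by its blue handle, bring it with the three cork heels on it to the red bin and tip it so that all three heels slide off into the bin. Then set the empty tray back down flat inside its wooden frame and let go of it. Leave the glue bottle, the paste jar and the stack of soles standing where they are.

Things in the scene. Friction and masses are not known exactly. Their poses are not given: they have to be found in the camera images.
- tray: aluminium tray with a low wall on three sides and open at its -x end; floor 200 long (x) x 152 wide (y) x 4 thick, walls 4 thick rising to 30 above the underside; a hoop handle stands across the middle. Loose, about 0.35 kg. Origin: centre of its underside, z up, +x towards the closed end
- tray_handle (a point): centre of the tray's blue handle bar, 100 above the tray's underside and straight above its origin. The bar runs along the tray's y: 162 long, 18 thick along the tray's x (the width to grip), 26 high; free space of 57 beneath it down to the heels' tops. Two legs 18 x 5 hold its ends, outside the side walls. Axes as the tray's
- tray_lip (a point): middle of the upper edge of the tray's open end, 100 from the tray's origin towards -x, 4 above the underside: the heels slide off here. Axes as the tray's
- frame: fixed wooden locating frame on the bench, 250 (x) x 202 (y) outside: a board 6 thick on which the tray stands, with a rim 18 wide and 16 high (10 above the board) around an opening of 214 x 166, 7 mm larger than the tray on each side. The tray starts in it, x axes roughly parallel. Origin: centre of its underside, on the bench
- bin: fixed open red plastic bin, 230 x 230 x 90 high outside, walls and floor 5 thick. Origin: centre of its underside, on the bench; axes parallel to its sides
- heel_a: cork heel block, D-shaped seen from above: 60 long (x) x 44 wide (y) x 24 high, round end towards its -x, the lowest 6 mm a hard black face; about 50 g. Origin: centre of its underside. It starts lying flat on the tray floor; it slides when the tray is tipped by more than 20 to 28 degrees
- heel_b: cork heel block, D-shaped seen from above: 60 long (x) x 44 wide (y) x 24 high, round end towards its -x, the lowest 6 mm a hard black face; about 50 g. Origin: centre of its underside. It starts lying flat on the tray floor; it slides when the tray is tipped by more than 20 to 28 degrees
- heel_c: cork heel block, D-shaped seen from above: 60 long (x) x 44 wide (y) x 24 high, round end towards its -x, the lowest 6 mm a hard black face; about 50 g. Origin: centre of its underside. It starts lying flat on the tray floor; it slides when the tray is tipped by more than 20 to 28 degrees
- glue_bottle: white round glue bottle with a long blue nozzle cap, 68 diameter x 185 high; loose bystander. Origin: centre of its underside
- paste_jar: white jar with a yellow lid, 72 diameter x 85 high; loose bystander. Origin: centre of its underside
- sole_stack: stack of three yellow and cork shoe soles, about 190 long (x) x 76 wide x 36 high; loose bystander in one piece. Origin: centre of its underside
There are look-alikes about, which are no part of the job. Leave any orange look-alike of the heel_a alone. Leave any white look-alike of the heel_c alone.

How it is judged:
By the outcome, as a careful person would: the job done as asked, in the order asked, and still so for the second after the job is handed in, with the robot touching nothing.
It also fails if it takes over 58 s, if anything falls off the work surface, if the arm or the gripper's body presses on something with over 40 N, if the wrist force passes 120 N, or if a joint passes its speed limit or range.

ROBOT

A 6-joint arm with a two-finger parallel gripper is mounted at the origin on the work surface. World frame = base frame: x ahead of the robot, y to its left, z up, the work surface at z = 0. Lengths are in m, angles in rad, forces in N, time in s.
With the tool pointing down it reaches from about 0.4 to 0.825 m from the base axis. Payload 7 kg.
Tool frame: the origin (TCP) lies on the centre line of the jaws, within the pads' length; the fingertips stand 22 mm ahead of it and the grasp point (between the pads) lies 3 mm ahead of it; z points along the fingers, y is the line along which they close (so a half turn about z gives the same grasp; the last joint's range is limited). The gripper opens to 88 mm and grips with 3 to 60 N. Pads are 19 mm wide; open, the fingers measure 130 mm over their backs; the gripper's body (78 mm by 193 mm) begins 47 mm behind the grasp point.
Start: joints at [-0.819, 0.359, 0.012, 0, -1.224, -0.288], TCP at [0.302, -0.604, 0.249] pointing down, gripper open.
Joint ranges: [-3.07, 3.07], [-1.43, 2.12], [-1.02, 1.25], [-3.03, 1.67], [-3.05, -0], [-3.03, 3.03]. Speed limits (rad/s): [2.39, 2.39, 3.01, 3.14, 3.14, 3.14].

INTERFACE

Orientations are given as [roll, pitch, yaw] about the fixed x, y, z axes, in that order (R = Rz(yaw) Ry(pitch) Rx(roll)).
In Python, from station import arm gives the robot as it stands.
- The arm moves only by the tool arm_command, never from a script. Its argument "series" is one flat list of numbers, 7 for each row, row after row: the turn, a rotation vector about the tool's x, y, z each as a share of 90 degrees, from -1 to 1, then the shift along the tool's x, y, z each as a share of 0.1 m, from -1 to 1, then the opening, from 0 (shut) to 1 (fully open). A call has 1 to 8 rows; each row is the pose to reach, as a shift and turn from the pose commanded when the call began, along the tool's axes at that moment; what a row does not reach only later rows make up. A row lasts 1/8 s, in which the tool goes at most 62.5 mm and 10.7 degrees, less where a joint would pass 70% of its speed; a pose out of reach is approached as far as the arm can. A call with a number of a shift or a turn outside -1 to 1 is refused whole. A call with a gripper value outside its range is refused whole. The fingers move at their own pace and stop on an object; "force" is the grip in N (left out, the last holds). Time passes only in rows, so rows that repeat a pose let the fingers close. It gives the time, the measured TCP pose, the force, the opening and the grip force at its end, in the units of the state.
- arm.get_state(): the state, without advancing time (a new reading comes with each control period).
- arm.grab_frame(name): name is "scene" or "top" or "wrist"; returns the picture (480x640x3 uint8, blue, green, red); there is no depth.
- arm.camera_model(name): a dict with "fovy" (degrees; the focal length in pixels is half the picture's height over the tangent of half this angle, whatever the lens; pixels are square), "cx", "cy" (the principal point, pixels), "pose" (4x4, takes a point from camera to world coordinates). Camera axes: x right, y down, z forward; pixel columns grow to the right and rows downward; lengths in m; the calibration is good to about 2 mm. A picture is of the moment at which its call begins: read the wrist's pose just before it. camera_model takes no time and is no camera call; for the wrist camera it gives the pose at the moment of the call.
- arm.job_done(): hands the job in; it is judged then, once.
The state is a dict: "t": time; "q": joint angles; "qd": joint speeds; "joint_efforts": joint torques, N m; "eef_pos": TCP position; "ee_rot": TCP orientation; "force": force on the tool from outside, world axes, zero at the start; "moment": the same for the moment, N m; "width": finger opening in m; "gripper_force": force on a finger pad.
Only numpy, scipy, OpenCV 4.12 (cv2) and the standard library are available. Lean on these libraries where they do the work, as an engineer would, in place of code of your own. Each camera call takes 0.05 s, during which the arm holds its last target. There are 200 camera calls.

## Working session

There is one attempt and no reset: what is moved stays moved. The work goes in short steps, Python scripts to look and compute and a tool call to move; the robot and the scene stay as the last step left them, time stands still between calls to the robot, and variables do not carry over. Pictures are saved under pics/ and viewed, at most 10 in all, crops included, and the job is handed in when it is done.

Besides the shell and the picture viewer there is one more tool, called after "Request:" as name(argument=value, ...), one argument or row to a line, values as JSON. arm_command: Moves the arm, as the interface text tells. Its arguments: {"type":"object","properties":{"series":{"type":"array"},"force":{"type":"number"}},"required":["series"]}

```bash
mkdir -p pics; ls; python3 - <<'E'
from station import arm
import cv2,numpy as np
np.set_printoptions(precision=4,suppress=True)
print(arm.get_state())
for n in("scene","top","wrist"):
    m=arm.camera_model(n);print(n,m["fovy"],m["cx"],m["cy"],m["pose"].tolist() if hasattr(m["pose"],'tolist') else m["pose"])
    cv2.imwrite(f"pics/{n}0.png",arm.grab_frame(n))
E
```

```text
pics
{'t': 0.0, 'q': array([-0.8189,  0.3594,  0.011 , -0.0003, -1.2241, -0.2881]), 'qd': array([ 0.0002, -0.0001, -0.0001,  0.0016, -0.0004, -0.0017]), 'joint_efforts': array([  0.0007, -58.2716,  29.3058,   6.997 ,   0.007 ,  -0.0002]), 'eef_pos': array([ 0.3017, -0.6033,  0.2476]), 'ee_rot': array([ 3.1399, -0.0002, -2.6779]), 'force': array([ 0.7572,  0.1912, -0.5204]), 'moment': array([-0.0242,  0.0342, -0.0294]), 'gripper_force': 0.0, 'width': 0.08724569141306837}
scene 49.72832946382477 324.4530045849186 248.19682513308763 [[-0.38624185343057776, 0.7157054541644307, -0.5818787962606975, 1.4339702734842872], [0.9223975306950475, 0.29980258342958155, -0.24351839014051396, 0.36419858778802966], [0.00016132634894467347, -0.6307805591869766, -0.7759612491133653, 1.258160409386614], [0.0, 0.0, 0.0, 1.0]]
top 54.80069548433762 322.2428250918036 241.1911697403642 [[0.01949968404618744, -0.9923551966521772, 0.12186437543235423, 0.3969026275187824], [-0.9997606421250396, -0.02056278274661892, -0.007471975872807442, 0.008884385565289395], [0.009920724763208075, -0.12168950506569687, -0.9925186363877702, 1.2436002735214364], [0.0, 0.0, 0.0, 1.0]]
wrist 67.0101330586556 322.4300687739815 238.67157133491565 [[-0.44704057458549845, 0.8620217329912738, 0.238900097373332, 0.23809615533043468], [0.8945123156317218, 0.4303352443773444, 0.121075574043097, -0.6345937189106285], [0.0015626443746196152, 0.26782477349455824, -0.9634663714137335, 0.384018350844625], [0.0, 0.0, 0.0, 1.0]]
```

View pics/top0.png

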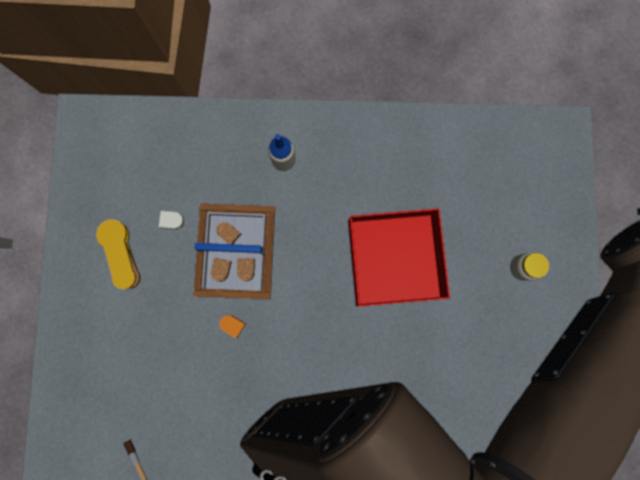

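View pics/scene0.png

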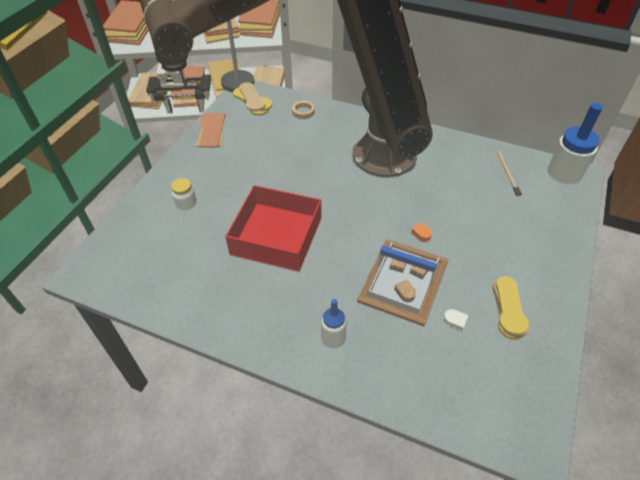

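Top view: the tray in its frame is at about (235,250), with its handle at (229,247). The bin is at (399,257), bottle (281,150), jar (535,266) and soles (118,255). Three brown cork heels sit on the tray: (228,232), (221,269) and (246,268). The orange block (231,326) and the white block (171,220) lie outside the tray, so they are the look-alikes. I'll confirm this in an enlarged crop, which should also show the open end.

```bash
cat > h.py <<'E'
import numpy as np,cv2
from station import arm
def ray(n,u,v,z,m=None):
    m=m or arm.camera_model(n);f=240/np.tan(np.radians(m["fovy"]/2));P=np.array(m["pose"])
    d=P[:3,:3]@np.array([(u-m["cx"])/f,(v-m["cy"])/f,1]);o=P[:3,3]
    return o+d*(z-o[2])/d[2]
def proj(n,p,m=None):
    m=m or arm.camera_model(n);f=240/np.tan(np.radians(m["fovy"]/2));P=np.array(m["pose"])
    c=P[:3,:3].T@(np.asarray(p)-P[:3,3]);return np.array([c[0]/c[2]*f+m["cx"],c[1]/c[2]*f+m["cy"]])
E
python3 - <<'E'
from h import *
np.set_printoptions(precision=4,suppress=True)
im=cv2.imread("pics/top0.png");sc=cv2.imread("pics/scene0.png")
a=cv2.resize(im[195:345,150:290],None,fx=4,fy=4,interpolation=3)
b=cv2.resize(sc[215:335,345:475],None,fx=600/130,fy=600/130,interpolation=3)[:600]
b=cv2.resize(sc[235:325,355:455],(400,360),interpolation=3)
a=a[:600,:400] if 0 else cv2.resize(im[195:345,150:290],(400,429),interpolation=3)
c=np.zeros((429,800,3),np.uint8);c[:,:400]=a;c[:360,400:]=b
cv2.imwrite("pics/crop1.png",c)
hsv=cv2.cvtColor(im,cv2.COLOR_BGR2HSV)
def mask(lo,hi,roi):
    m=cv2.inRange(hsv,lo,hi);k=np.zeros_like(m);x0,y0,x1,y1=roi;k[y0:y1,x0:x1]=m[y0:y1,x0:x1];return k
h=mask((100,120,60),(130,255,255),(185,225,275,265))
pts=cv2.findNonZero(h);r=cv2.minAreaRect(pts);print("handle",r)
bx=cv2.boxPoints(r);print([ray("top",*p,0.119)[:2] for p in bx],ray("top",*r[0],.119))
f=mask((5,60,40),(20,200,200),(185,198,282,305))
r=cv2.minAreaRect(cv2.findNonZero(cv2.morphologyEx(f,cv2.MORPH_OPEN,np.ones((3,3)))));print("frame",r)
bx=cv2.boxPoints(r);print(np.array([ray("top",*p,0.016)[:2] for p in bx]))
g=cv2.inRange(hsv,(0,150,60),(4,255,255))|cv2.inRange(hsv,(172,150,60),(180,255,255));k=np.zeros_like(g);k[200:315,340:460]=g[200:315,340:460]
r=cv2.minAreaRect(cv2.findNonZero(k));print("bin",r);print(np.array([ray("top",*p,0.09)[:2] for p in cv2.boxPoints(r)]))
for n,p,z in(("bottle",(281,148),.12),("jar",(536,265),.085),("white",(171,220),.02),("orange",(231,326),.02)):print(n,ray("top",*p,z))
E
```

```text
handle ((227.98880004882812, 247.33013916015625), (66.16537475585938, 7.3008904457092285), 1.9414864778518677)
[array([0.5073, 0.3103]), array([0.5252, 0.3106]), array([0.523 , 0.1493]), array([0.5051, 0.1493])] [0.5151 0.2299 0.119 ]
frame ((233.9229736328125, 251.0214385986328), (76.40845489501953, 93.87974548339844), 2.8985769748687744)
[[0.3957 0.3351]
 [0.6464 0.3357]
 [0.6402 0.1302]
 [0.3896 0.1346]]
bin ((398.4385681152344, 256.8237609863281), (90.80734252929688, 93.25181579589844), 84.80557250976562)
[[ 0.6045 -0.0634]
 [ 0.6313 -0.2991]
 [ 0.4036 -0.3168]
 [ 0.3784 -0.0866]]
bottle [0.7678 0.1083 0.12  ]
jar [ 0.4899 -0.539   0.085 ]
white [0.5957 0.4044 0.02  ]
orange [0.3202 0.2325 0.02  ]
```

View pics/crop1.png

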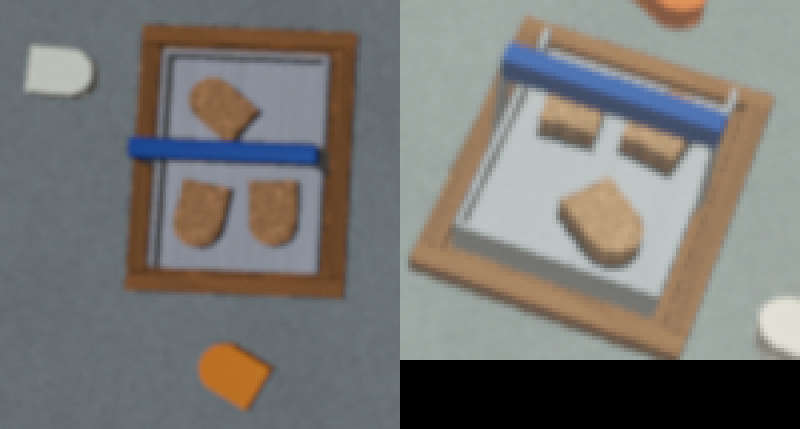

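The crop confirms three natural cork heels inside the tray at crop px (222,105), (202,212) and (273,212). The orange (235,375) and white (60,70) look-alikes are outside it. The open end seems to be the one nearer the robot (-x), since the dark outer face of a wall shows at +x. I'll check that with the wrist camera. Moving to hover over the handle.

Request:
arm_command(
  series=[0, 0, 0, -0.26, 0.31, 0, 1, 0, 0, 0, -0.53, 0.62, 0, 1, 0, 0, 0, -0.79, 0.93, 0, 1],
  force=50,
)

```text
t: 0.52
eef_pos: [0.331, -0.4839, 0.2481]
ee_rot: [3.141, -0.0, -2.678]
force: [0.1, -0.3, 0.2]
width: 0.0877
gripper_force: 0.0
```

Request:
arm_command(
  series=[0, 0, 0, -0.26, 0.31, 0, 1, 0, 0, 0, -0.53, 0.62, 0, 1, 0, 0, 0, -0.79, 0.93, 0, 1],
)

```text
t: 0.9
eef_pos: [0.3601, -0.3653, 0.2484]
ee_rot: [3.141, -0.0, -2.678]
force: [1.2, 0.2, 0.1]
width: 0.0875
gripper_force: 0.0
```

Request:
arm_command(
  series=[0, 0, 0, -0.26, 0.31, 0, 1, 0, 0, 0, -0.53, 0.62, 0, 1, 0, 0, 0, -0.79, 0.93, 0, 1],
)

```text
t: 1.27
eef_pos: [0.3891, -0.2468, 0.2485]
ee_rot: [3.142, 0.0, -2.678]
force: [0.0, 0.1, 0.7]
width: 0.0879
gripper_force: 0.0
```

Request:
arm_command(
  series=[0, 0, 0, -0.26, 0.31, 0, 1, 0, 0, 0, -0.53, 0.62, 0, 1, 0, 0, 0, -0.79, 0.93, 0, 1],
)

```text
t: 1.65
eef_pos: [0.4181, -0.1283, 0.2486]
ee_rot: [-3.142, 0.0, -2.678]
force: [-0.1, -0.5, 0.8]
width: 0.0879
gripper_force: 0.0
```

Request:
arm_command(
  series=[0, 0, 0, -0.26, 0.31, 0, 1, 0, 0, 0, -0.53, 0.62, 0, 1, 0, 0, 0, -0.79, 0.93, 0, 1],
)

```text
t: 2.02
eef_pos: [0.4472, -0.0097, 0.2486]
ee_rot: [3.142, 0.0, -2.678]
force: [0.6, -1.6, -0.1]
width: 0.0878
gripper_force: 0.0
```

Request:
arm_command(
  series=[0, 0, 0, -0.26, 0.31, 0, 1, 0, 0, 0, -0.53, 0.62, 0, 1, 0, 0, 0, -0.79, 0.93, 0, 1],
)

```text
t: 2.4
eef_pos: [0.4762, 0.1088, 0.2485]
ee_rot: [3.142, 0.0, -2.678]
force: [0.2, 0.0, 1.1]
width: 0.0878
gripper_force: 0.0
```

Request:
arm_command(
  series=[0, 0, -0.1, -0.13, 0.15, 0, 1, 0, 0, -0.2, -0.26, 0.31, 0, 1, 0, 0, -0.3, -0.4, 0.46, 0, 1, 0, 0, -0.4, -0.53, 0.62, 0, 1, 0, 0, -0.5, -0.66, 0.78, 0, 1, 0, 0, -0.6, -0.79, 0.93, 0, 1, 0, 0, -0.694, -0.79, 0.93, 0, 1, 0, 0, -0.694, -0.79, 0.93, 0, 1],
)

```text
t: 3.4
eef_pos: [0.5051, 0.226, 0.2482]
ee_rot: [3.141, -0.0, -1.588]
force: [-0.1, 0.1, 0.8]
width: 0.0875
gripper_force: 0.0
```

```bash
python3 - <<'E'
from h import *
np.set_printoptions(precision=4,suppress=True)
m=arm.camera_model("wrist");im=arm.grab_frame("wrist");cv2.imwrite("pics/w1.png",im)
import pickle;pickle.dump(m,open("w1.pkl","wb"));print(arm.get_state()["eef_pos"],arm.get_state()["q"],np.array(m["pose"]))
t=arm.grab_frame("top");cv2.imwrite("pics/top1.png",t)
hsv=cv2.cvtColor(im,cv2.COLOR_BGR2HSV);k=cv2.inRange(hsv,(100,120,60),(130,255,255))
c=max(cv2.findContours(k,0,2)[0],key=cv2.contourArea);r=cv2.minAreaRect(c);print(r)
print(np.array([ray("wrist",*p,.119,m) for p in cv2.boxPoints(r)]),ray("wrist",*r[0],.119,m))
E
```

```text
[0.5051 0.2258 0.2483] [ 0.7743  0.1595 -0.2589 -0.0001 -1.1529 -0.7944] [[-0.9998  0.0171  0.0053  0.5044]
 [ 0.0178  0.9636  0.2669  0.1553]
 [-0.0005  0.267  -0.9637  0.3845]
 [ 0.      0.      0.      1.    ]]
((310.5, 222.5), (175.0, 23.0), 90.0)
[[0.5209 0.1528 0.119 ]
 [0.5047 0.1531 0.119 ]
 [0.5072 0.2884 0.119 ]
 [0.5257 0.288  0.119 ]] [0.5145 0.2161 0.119 ]
```

View pics/w1.png

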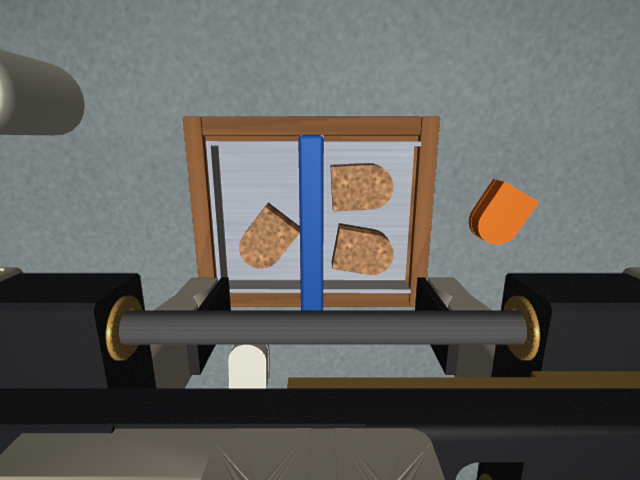

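The wrist view shows a dark inner wall face at the left (+x) end (218,210) and none at the right (-x) end (412,210). So the open end faces -x and the tray axes match the world axes. The handle bar is at (311,222) px, which puts it at about (0.515, 0.231) with yaw of about -1°. Descending and gripping.

Request:
arm_command(
  series=[0, 0, 0, -0.05, -0.1, 0.35, 1, 0, 0, 0, -0.05, -0.1, 0.7, 1],
)

```text
t: 3.75
eef_pos: [0.516, 0.2309, 0.1781]
ee_rot: [-3.14, 0.001, -1.591]
force: [0.0, -0.1, -0.0]
width: 0.0876
gripper_force: 0.0
```

Request:
arm_command(
  series=[0, 0, 0, 0, 0, 0.35, 1, 0, 0, 0, 0, 0, 0.69, 1, 0, 0, 0, 0, 0, 0.69, 1, 0, 0, 0, 0, 0, 0.69, 0, 0, 0, 0, 0, 0, 0.69, 0, 0, 0, 0, 0, 0, 0.69, 0, 0, 0, 0, 0, 0, 0.69, 0, 0, 0, 0, 0, 0, 0.69, 0],
  force=50,
)

```text
t: 4.75
eef_pos: [0.5154, 0.2308, 0.1098]
ee_rot: [-3.141, 0.0, -1.588]
force: [-0.5, 0.4, -0.9]
width: 0.0434
gripper_force: 0.0
```

Request:
arm_command(
  series=[0, 0, 0, 0, 0, 0, 0, 0, 0, 0, 0, 0, 0, 0, 0, 0, 0, 0, 0, 0, 0, 0, 0, 0, 0, 0, 0, 0],
)

```text
t: 5.25
eef_pos: [0.5151, 0.2306, 0.1095]
ee_rot: [3.141, -0.0, -1.588]
force: [-2.3, 0.1, 0.5]
width: 0.018
gripper_force: 50.0
```

Gripped: width 18 mm, 50 N, at TCP (0.5151, 0.2306, 0.1095). Lifting slowly, which also lets me check how level it stays.

Request:
arm_command(
  series=[0, 0, 0, 0, 0, -0.03, 0, 0, 0, 0, 0, 0, -0.1, 0, 0, 0, 0, 0, 0, -0.22, 0, 0, 0, 0, 0, 0, -0.38, 0, 0, 0, 0, 0, 0, -0.56, 0, 0, 0, 0, 0, 0, -0.74, 0, 0, 0, 0, 0, 0, -0.9, 0, 0, 0, 0, 0, 0, -1, 0],
)

```text
t: 6.25
eef_pos: [0.5156, 0.2309, 0.2111]
ee_rot: [-3.14, 0.001, -1.588]
force: [-0.5, 0.1, -4.8]
width: 0.0176
gripper_force: 50.0
```

Request:
arm_command(
  series=[0, 0, 0, 0, 0, -0.1, 0, 0, 0, 0, 0, 0, -0.25, 0, 0, 0, 0, 0, 0, -0.4, 0, 0, 0, 0, 0, 0, -0.5, 0, 0, 0, 0, 0, 0, -0.5, 0, 0, 0, 0, 0, 0, -0.5, 0],
)

```text
t: 7.0
eef_pos: [0.5151, 0.2306, 0.259]
ee_rot: [3.141, -0.0, -1.588]
force: [0.7, -0.5, -5.3]
width: 0.0179
gripper_force: 50.0
```

```bash
python3 - <<'E'
from h import *
a=arm.grab_frame("wrist");b=arm.grab_frame("scene");t=arm.grab_frame("top")
c=np.hstack([cv2.resize(a,(400,300)),cv2.resize(b[180:330,320:520],(400,300))])
c=np.vstack([c,np.hstack([cv2.resize(t[170:320,150:350],(400,300)),np.zeros((300,400,3),np.uint8)])])
cv2.imwrite("pics/lift.png",c);s=arm.get_state();print(s["eef_pos"],s["force"],s["moment"],s["t"])
E
```

```text
[0.51514634 0.23057338 0.25893142] [ 0.09409496 -0.97842805 -5.53637198] [0.00310542 0.06115912 0.03263972] 7.15
```

View pics/lift.png

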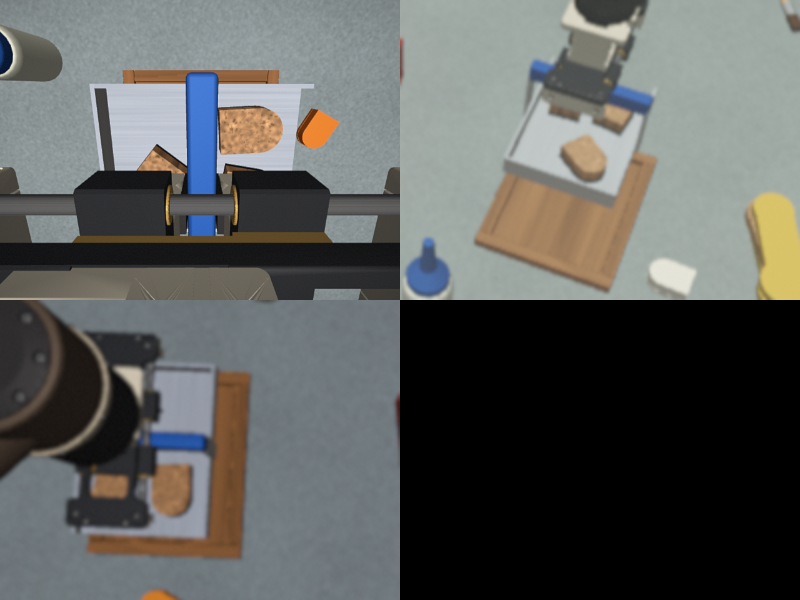

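The tray is lifted level and all three heels are aboard: wrist panel at (250,130), (160,158) and (240,168). Carrying it to the bin.

Request:
arm_command(
  series=[0, 0, 0, 0.04, 0, 0, 0, 0, 0, 0, 0.14, -0.01, 0, 0, 0, 0, 0, 0.3, -0.02, 0, 0, 0, 0, 0, 0.48, -0.04, 0, 0, 0, 0, 0, 0.68, -0.05, 0, 0, 0, 0, 0, 0.9, -0.07, 0, 0],
)

```text
t: 7.9
eef_pos: [0.5208, 0.139, 0.2597]
ee_rot: [-3.141, 0.0, -1.588]
force: [0.6, -0.0, -5.2]
width: 0.0175
gripper_force: 50.0
```

Request:
arm_command(
  series=[0, 0, 0, 0.23, -0.02, 0, 0, 0, 0, 0, 0.46, -0.04, 0, 0, 0, 0, 0, 0.69, -0.05, 0, 0, 0, 0, 0, 0.92, -0.07, 0, 0],
)

```text
t: 8.4
eef_pos: [0.5261, 0.0467, 0.2597]
ee_rot: [-3.141, 0.0, -1.588]
force: [-0.8, -0.3, -5.1]
width: 0.0175
gripper_force: 50.0
```

Request:
arm_command(
  series=[0, 0, 0, 0.23, -0.02, 0, 0, 0, 0, 0, 0.46, -0.04, 0, 0, 0, 0, 0, 0.69, -0.05, 0, 0, 0, 0, 0, 0.92, -0.07, 0, 0],
)

```text
t: 8.9
eef_pos: [0.5314, -0.0454, 0.2597]
ee_rot: [-3.142, 0.0, -1.588]
force: [-0.2, -0.0, -4.8]
width: 0.0177
gripper_force: 50.0
```

Request:
arm_command(
  series=[0, 0, 0, 0.23, -0.02, 0, 0, 0, 0, 0, 0.46, -0.04, 0, 0, 0, 0, 0, 0.69, -0.05, 0, 0, 0, 0, 0, 0.88, -0.07, 0, 0],
)

```text
t: 9.4
eef_pos: [0.5369, -0.1334, 0.2596]
ee_rot: [-3.142, -0.0, -1.588]
force: [0.8, -0.3, -6.1]
width: 0.0178
gripper_force: 50.0
```

Request:
arm_command(
  series=[0, 0, 0, 0.18, -0.02, 0, 0, 0, 0, 0, 0.33, -0.03, 0, 0, 0, 0, 0, 0.45, -0.04, 0, 0, 0, 0, 0, 0.54, -0.05, 0, 0, 0, 0, 0, 0.58, -0.05, 0, 0, 0, 0, 0, 0.58, -0.05, 0, 0],
)

```text
t: 10.15
eef_pos: [0.5412, -0.1897, 0.2595]
ee_rot: [3.141, 0.0, -1.588]
force: [1.0, 0.1, -4.9]
width: 0.0176
gripper_force: 50.0
```

```bash
python3 - <<'E'
from h import *
t=arm.grab_frame("top");a=arm.grab_frame("wrist");b=arm.grab_frame("scene")
c=np.hstack([t[150:350,280:580],a[::2,::2][:200],]);c=np.hstack([cv2.resize(t[170:320,300:500],(400,300)),cv2.resize(b[120:300,180:420],(400,300))])
c=np.vstack([c,np.hstack([cv2.resize(a,(400,300)),np.zeros((300,400,3),np.uint8)])])
cv2.imwrite("pics/bin.png",c);s=arm.get_state();print(s["eef_pos"],s["q"],s["t"])
E
```

```text
[ 0.5412917  -0.18939698  0.25959807] [ 4.39228136e-03  1.85419410e-01 -2.00337015e-01 -8.29212999e-05
 -1.18498817e+00 -2.08069492e-02] 10.3
```

View pics/bin.png

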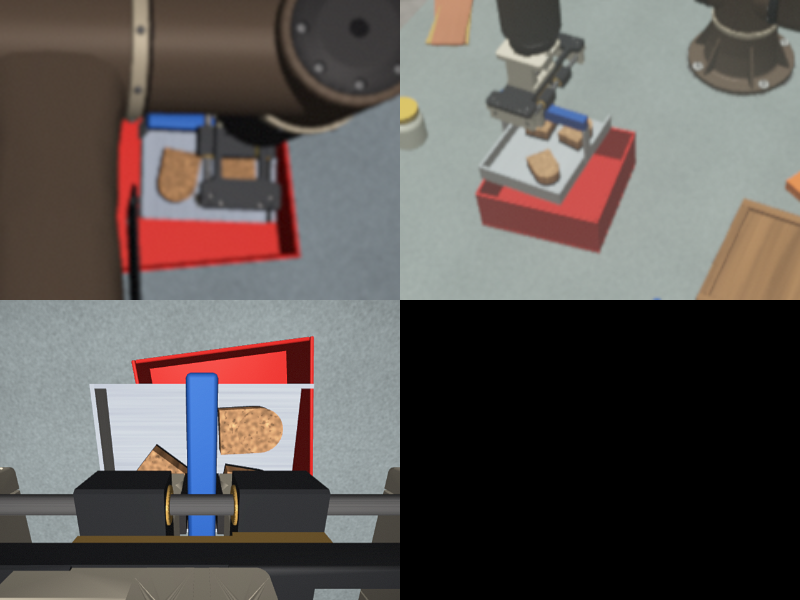

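The tray is level over the bin: the top panel shows the bin around it and the open end inside the -x wall. Tipping about +tool x, open end down.

Request:
arm_command(
  series=[0.05, 0, 0, 0, 0, 0, 0, 0.1, 0, 0, 0, 0, 0, 0, 0.15, 0, 0, 0, 0, 0, 0, 0.2, 0, 0, 0, 0, 0, 0, 0.25, 0, 0, 0, 0, 0, 0, 0.3, 0, 0, 0, 0, 0, 0, 0.34, 0, 0, 0, 0, 0, 0, 0.38, 0, 0, 0, 0, 0, 0],
)

```text
t: 11.3
eef_pos: [0.5406, -0.1894, 0.2595]
ee_rot: [-2.544, -0.0, -1.587]
force: [0.9, -1.1, -5.2]
width: 0.0175
gripper_force: 50.0
```

Request:
arm_command(
  series=[0.04, 0, 0, 0, 0, 0, 0, 0.08, 0, 0, 0, 0, 0, 0, 0.12, 0, 0, 0, 0, 0, 0, 0.15, 0, 0, 0, 0, 0, 0, 0.15, 0, 0, 0, 0, 0, 0, 0.15, 0, 0, 0, 0, 0, 0],
)

```text
t: 12.05
eef_pos: [0.5422, -0.1933, 0.2616]
ee_rot: [-2.309, 0.005, -1.581]
force: [-0.2, 0.3, -3.7]
width: 0.0178
gripper_force: 50.0
```

```bash
python3 - <<'E'
from h import *
t=arm.grab_frame("top");a=arm.grab_frame("wrist");b=arm.grab_frame("scene")
c=np.hstack([cv2.resize(t[170:320,300:500],(400,300)),cv2.resize(b[120:300,180:420],(400,300))])
c=np.vstack([c,np.hstack([cv2.resize(a,(400,300)),np.zeros((300,400,3),np.uint8)])])
cv2.imwrite("pics/tip.png",c);s=arm.get_state();print(s["eef_pos"],s["ee_rot"],s["force"],s["t"])
E
```

```text
[ 0.54165334 -0.1934593   0.2607984 ] [-2.31007205  0.00506998 -1.5812156 ] [ 0.89846263 -0.13025099 -3.04311833] 12.2
```

View pics/tip.png

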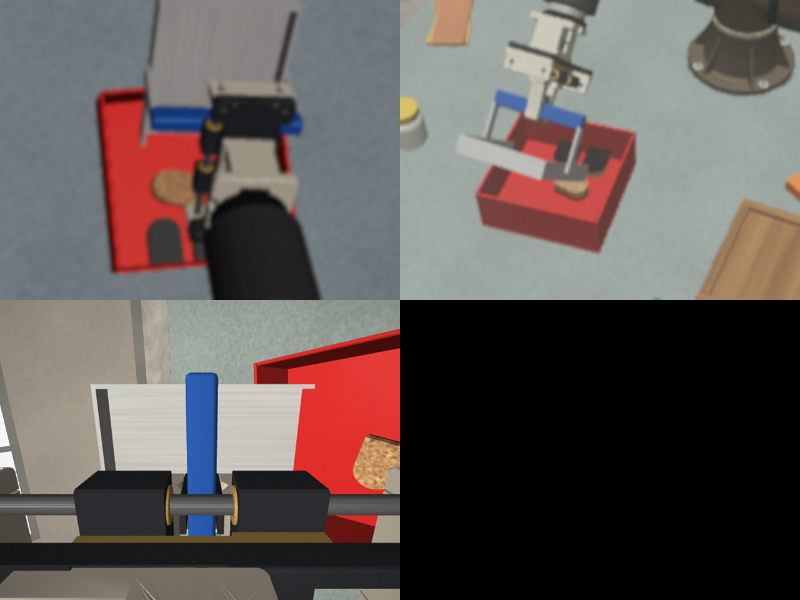

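The tray is empty. The scene panel shows three heels in the bin at (565,152), (597,158) and (572,187), and the measured load dropped by about the weight of the three heels. Levelling and going back.

Request:
arm_command(
  series=[-0.07, 0, 0, 0, 0, 0, 0, -0.14, 0, 0, 0, 0, 0, 0, -0.22, 0, 0, 0, 0, 0, 0, -0.3, 0, 0, 0, 0, 0, 0, -0.38, 0, 0, 0, 0, 0, 0, -0.46, 0, 0, 0, 0, 0, 0, -0.53, 0, 0, 0, 0, 0, 0, -0.53, 0, 0, 0, 0, 0, 0],
)

```text
t: 13.2
eef_pos: [0.5432, -0.1939, 0.2593]
ee_rot: [3.14, 0.004, -1.582]
force: [-0.3, 0.3, -3.6]
width: 0.0178
gripper_force: 50.0
```

Request:
arm_command(
  series=[0, 0, 0, -0.1, 0, 0, 0, 0, 0, 0, -0.3, 0.02, 0, 0, 0, 0, 0, -0.55, 0.04, 0, 0, 0, 0, 0, -0.9, 0.07, 0, 0],
)

```text
t: 13.7
eef_pos: [0.5344, -0.1021, 0.2615]
ee_rot: [-3.14, 0.006, -1.582]
force: [-0.3, 0.1, -3.6]
width: 0.018
gripper_force: 50.0
```

Request:
arm_command(
  series=[0, 0, 0, -0.3, 0.02, 0, 0, 0, 0, 0, -0.6, 0.04, 0, 0, 0, 0, 0, -0.9, 0.07, 0, 0],
)

```text
t: 14.08
eef_pos: [0.5282, -0.0116, 0.2621]
ee_rot: [-3.14, 0.006, -1.581]
force: [0.1, 0.1, -3.9]
width: 0.0176
gripper_force: 50.0
```

Request:
arm_command(
  series=[0, 0, 0, -0.3, 0.02, 0, 0, 0, 0, 0, -0.6, 0.04, 0, 0, 0, 0, 0, -0.9, 0.07, 0, 0],
)

```text
t: 14.45
eef_pos: [0.5221, 0.0784, 0.2627]
ee_rot: [-3.14, 0.007, -1.581]
force: [0.4, 0.5, -3.4]
width: 0.0176
gripper_force: 50.0
```

Request:
arm_command(
  series=[0, 0, 0, -0.3, 0.02, 0, 0, 0, 0, 0, -0.6, 0.04, 0, 0, 0, 0, 0, -0.8, 0.06, 0, 0, 0, 0, 0, -0.9, 0.07, 0, 0, 0, 0, 0, -0.9, 0.07, 0, 0],
)

```text
t: 15.08
eef_pos: [0.5168, 0.1669, 0.2624]
ee_rot: [3.141, 0.006, -1.581]
force: [0.5, -0.5, -3.0]
width: 0.018
gripper_force: 50.0
```

```bash
python3 - <<'E'
from h import *
s=arm.get_state();p=s["eef_pos"];y=s["ee_rot"][2];d=np.array([.5151,.2306])-p[:2]
print(p,s["ee_rot"],s["t"],"tool x,y:",d@[np.cos(y),np.sin(y)],d@[np.sin(y),-np.cos(y)])
E
```

```text
[0.51680741 0.16693534 0.26239185] [ 3.14065659  0.00551438 -1.58089301] 15.075 tool x,y: -0.06364417941324892 0.002350118126644499
```

Request:
arm_command(
  series=[0, 0.0035, 0.0045, -0.2, 0.01, 0, 0, 0, 0.0035, 0.0045, -0.4, 0.02, 0, 0, 0, 0.0035, 0.0045, -0.55, 0.023, 0.05, 0, 0, 0.0035, 0.0045, -0.636, 0.023, 0.2, 0, 0, 0.0035, 0.0045, -0.636, 0.023, 0.4, 0, 0, 0.0035, 0.0045, -0.636, 0.023, 0.6, 0, 0, 0.0035, 0.0045, -0.636, 0.023, 0.8, 0, 0, 0.0035, 0.0045, -0.636, 0.023, 0.9, 0],
)

```text
t: 16.08
eef_pos: [0.5146, 0.2301, 0.1705]
ee_rot: [3.138, -0.002, -1.589]
force: [-0.1, -0.1, -3.1]
width: 0.0179
gripper_force: 50.0
```

Request:
arm_command(
  series=[0, 0, 0, 0, 0, 0.1, 0, 0, 0, 0, 0, 0, 0.2, 0, 0, 0, 0, 0, 0, 0.28, 0, 0, 0, 0, 0, 0, 0.34, 0, 0, 0, 0, 0, 0, 0.38, 0, 0, 0, 0, 0, 0, 0.38, 0, 0, 0, 0, 0, 0, 0.38, 0],
)

```text
t: 16.95
eef_pos: [0.5156, 0.2309, 0.1349]
ee_rot: [3.141, 0.0, -1.589]
force: [-0.2, 0.4, -3.2]
width: 0.0177
gripper_force: 50.0
```

```bash
python3 - <<'E'
from h import *
t=arm.grab_frame("top");a=arm.grab_frame("wrist");b=arm.grab_frame("scene")
c=np.hstack([cv2.resize(t[170:320,150:350],(400,300)),cv2.resize(b[200:350,320:520],(400,300))])
c=np.vstack([c,np.hstack([cv2.resize(a,(400,300)),np.zeros((300,400,3),np.uint8)])])
cv2.imwrite("pics/place.png",c);s=arm.get_state();print(s["eef_pos"],s["ee_rot"],s["force"],s["t"])
E
```

```text
[0.51546491 0.23083582 0.13489673] [ 3.14075856e+00  2.14346030e-04 -1.58880319e+00] [ 0.17694016 -0.72006789 -4.42327589] 17.1
```

View pics/place.png

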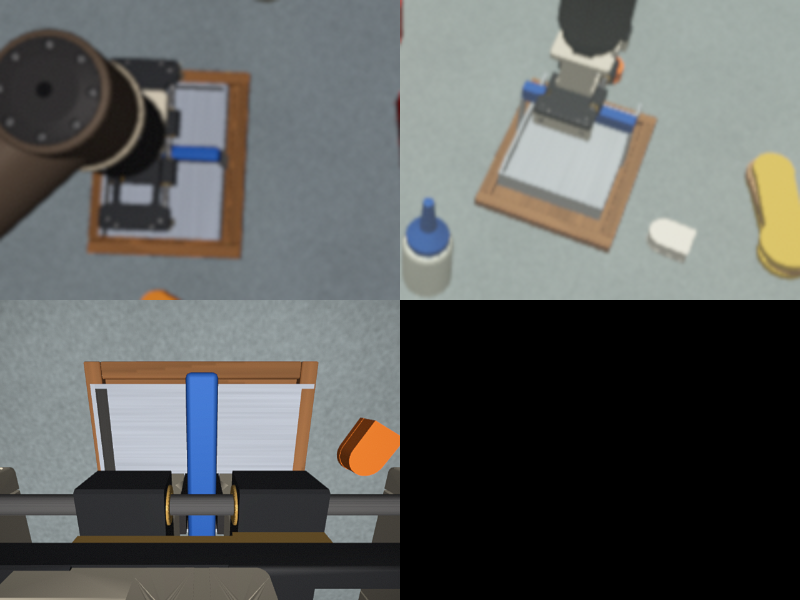

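The empty tray is level and centred over the frame, about 25 mm up, and the handle sits in the gripper exactly as before. Lowering the rest of the way.

Request:
arm_command(
  series=[0, 0, 0, 0, 0, 0.06, 0, 0, 0, 0, 0, 0, 0.12, 0, 0, 0, 0, 0, 0, 0.17, 0, 0, 0, 0, 0, 0, 0.21, 0, 0, 0, 0, 0, 0, 0.235, 0, 0, 0, 0, 0, 0, 0.25, 0, 0, 0, 0, 0, 0, 0.25, 0, 0, 0, 0, 0, 0, 0.25, 0],
)

```text
t: 18.1
eef_pos: [0.5155, 0.2308, 0.1099]
ee_rot: [3.141, 0.0, -1.589]
force: [0.3, 0.3, -2.5]
width: 0.0178
gripper_force: 50.0
```

Request:
arm_command(
  series=[0, 0, 0, 0, 0, 0.005, 0, 0, 0, 0, 0, 0, 0.005, 0],
  force=10,
)

```text
t: 18.35
eef_pos: [0.5154, 0.2308, 0.1095]
ee_rot: [3.141, 0.0, -1.589]
force: [-1.9, -0.6, 2.5]
width: 0.018
gripper_force: 10.0
```

Request:
arm_command(
  series=[0, 0, 0, 0, 0, 0, 0.4, 0, 0, 0, 0, 0, 0, 0.8, 0, 0, 0, 0, 0, 0, 1, 0, 0, 0, 0, 0, 0, 1, 0, 0, 0, 0, 0, 0, 1, 0, 0, 0, 0, 0, 0, 1, 0, 0, 0, 0, 0, 0, 1, 0, 0, 0, 0, 0, 0, 1],
)

```text
t: 19.35
eef_pos: [0.5153, 0.2307, 0.1091]
ee_rot: [3.14, -0.0, -1.589]
force: [0.5, 0.9, -0.2]
width: 0.0866
gripper_force: 0.0
```

Request:
arm_command(
  series=[0, 0, 0, 0, 0, -0.15, 1, 0, 0, 0, 0, 0, -0.4, 1, 0, 0, 0, 0, 0, -0.7, 1, 0, 0, 0, 0, 0, -1, 1],
)

```text
t: 19.85
eef_pos: [0.5156, 0.2307, 0.2113]
ee_rot: [3.141, 0.0, -1.589]
force: [0.0, -0.2, 0.2]
width: 0.0878
gripper_force: 0.0
```

Request:
arm_command(
  series=[0, 0, 0, 0.2, 0, -0.3, 1, 0, 0, 0, 0.5, 0, -0.6, 1, 0, 0, 0, 0.8, 0, -0.6, 1, 0, 0, 0, 1, 0, -0.6, 1, 0, 0, 0, 1, 0, -0.6, 1],
)

```text
t: 20.48
eef_pos: [0.5136, 0.1296, 0.2695]
ee_rot: [3.141, 0.0, -1.59]
force: [0.0, 0.1, -0.2]
width: 0.0874
gripper_force: 0.0
```

```bash
python3 - <<'E'
from h import *
t=arm.grab_frame("top");a=arm.grab_frame("wrist");b=arm.grab_frame("scene")
c=np.hstack([cv2.resize(t[80:380,60:460],(400,300)),cv2.resize(b[200:350,320:520],(400,300))])
c=np.vstack([c,np.hstack([cv2.resize(a,(400,300)),cv2.resize(b[170:290,200:360],(400,300))])])
cv2.imwrite("pics/end.png",c);s=arm.get_state();print(s["eef_pos"],s["width"],s["force"],s["t"])
E
```

```text
[0.51378474 0.13109833 0.26898818] 0.08768589308462119 [ 0.06448555  0.43334052 -0.46754898] 20.625
```

View pics/end.png

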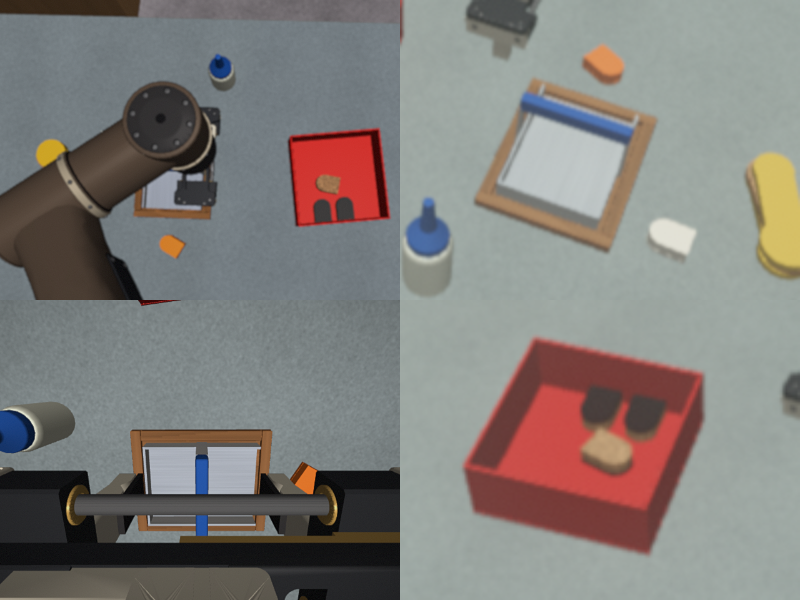

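The final picture shows the tray flat in its frame (scene panel at (580,160)), released and clear of the gripper. All three heels are inside the bin, at (322,210), (345,208) and (328,184) in the top panel. The bottle and soles stand where they were; the jar is outside these crops, but the arm stayed well above it. Handing in.

```bash
python3 -c "
from station import arm
print(arm.job_done())"
```

```text
the job is handed in; nothing more can be done
None
```

The job is handed in at about 20.6 s of the 58 s: all three cork heels are in the red bin, the empty tray is flat in its frame and released, the bottle and soles stand where they were, and the paste jar was never approached, though it was not in the final picture.

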